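# Pop the evening pill case and catch it

### The job

It is time for the evening dose: with one fingertip press down the release key beside the blue case in the pill dock, and have the other finger waiting in front so that it stops the case when the spring pops it out, with the case standing one to two and a half centimetres out of its place, before it shoots away over the slippery acrylic riser. Do not pinch or lift anything, leave the yellow and green cases latched and the things beside the dock where they are. Finish while still holding the blue case back with the finger, so that I can take it from there.

Things in the scene. Friction and masses are not known exactly. Their poses are not given: they have to be found in the camera images.
- riser: clear acrylic riser, 320 mm (x) by 640 mm (y), its flat top 70 mm above the table; fixed; origin on the table under its centre
- dock: white pill dock, 106 mm (its x) by 232 mm (its y), fixed on the riser; origin on the riser's top under its middle. Its -x side is the open front, turned roughly to the robot; at +x stands a 34 mm high rear housing. Three bays with their middles at dock y = +60 (left), -16 (middle), -92 mm (right), each one with a 3 mm floor, 9 mm high guide rails on both sides, a sprung pusher at the rear and a case
- blue_case_center (a point): blue (evening) lid, white tray; dose case, 62 x 32 x 26 mm (x, y, z of the dock when in its bay), about 55 g; this point is its centre, 13 mm above its underside
- yellow_case_center (a point): yellow lid, white tray; dose case, 62 x 32 x 26 mm (x, y, z of the dock when in its bay), about 55 g; this point is its centre, 13 mm above its underside
- green_case_center (a point): green lid, white tray; dose case, 62 x 32 x 26 mm (x, y, z of the dock when in its bay), about 55 g; this point is its centre, 13 mm above its underside
- blue_case: the blue case itself; origin at the centre of its underside, axes as the dock's. Latched in one of the bays: centre at dock x = -3 mm, front face at dock x = -34 mm, top 29 mm above the riser. Once freed, the sprung pusher drives it towards dock -x for 34 mm with about 1.2 N; unless something stops it, it then slides on over the riser and off its edge
- key_left_top (a point): centre of the top face of the grey release key of the dock's left bay (seen from the robot, at dock x -1, y +98 mm); the key's top is 28 mm (dock x) by 26 mm (dock y), 18 mm above the riser when up and 11 mm when down
- key_middle_top (a point): centre of the top face of the grey release key of the dock's middle bay (seen from the robot, at dock x -1, y +22 mm); the key's top is 28 mm (dock x) by 26 mm (dock y), 18 mm above the riser when up and 11 mm when down
- key_right_top (a point): centre of the top face of the grey release key of the dock's right bay (seen from the robot, at dock x -1, y -54 mm); the key's top is 28 mm (dock x) by 26 mm (dock y), 18 mm above the riser when up and 11 mm when down
- key_right (a joint): travel of the right bay's key in m: 0 up, 0.007 fully down; a spring resists with 1.5 N at the top and 3.4 N at the bottom; a nose on it holds the lug on the case's +y side and frees it at about 0.006 m. The key stands on the +y side of its case, 38 mm from the case's middle, in a 39 mm wide gap between cases where all else is at most 9 mm high
- key_middle (a joint): travel of the middle bay's key in m: 0 up, 0.007 fully down; a spring resists with 1.5 N at the top and 3.4 N at the bottom; a nose on it holds the lug on the case's +y side and frees it at about 0.006 m. The key stands on the +y side of its case, 38 mm from the case's middle, in a 39 mm wide gap between cases where all else is at most 9 mm high
- key_left (a joint): travel of the left bay's key in m: 0 up, 0.007 fully down; a spring resists with 1.5 N at the top and 3.4 N at the bottom; a nose on it holds the lug on the case's +y side and frees it at about 0.006 m. The key stands on the +y side of its case, 38 mm from the case's middle, in a 39 mm wide gap between cases where all else is at most 9 mm high
- mill: aluminium pepper mill, 48 mm across, 118 mm high, upright at the dock's right (-y) end; origin under it
- ramekin: glass ramekin with a pink silicone lid on it, 79 mm across, 56 mm high, at the dock's left (+y) end; origin under it
- chopstick_rest: green ceramic chopstick rest, 56 x 18 x 13 mm, in front of the ramekin; origin at the centre of its underside
- clip: steel bag clip lying flat, 66 x 20 x 13 mm, in front of the mill; origin at the centre of its underside

How it is judged:
On the way, in this order (a step that is already met when the one before it is completed fails the run):
1. the key beside the blue case is pressed down (((value of joint key_right above 0.0045 m and y of blue_case_center in the frame of dock between -0.112 and -0.072 m) or (value of joint key_middle above 0.0045 m and y of blue_case_center in the frame of dock between -0.036 and 0.004 m) or (value of joint key_left above 0.0045 m and y of blue_case_center in the frame of dock between 0.04 and 0.08 m))).
2. the blue case has popped 5 to 30 mm out and a finger holds it there (x of blue_case_center in the frame of dock between -0.033 and -0.008 m and contact force between the fingers and blue_case above 0.15 N), for 0.3 s.
At the end, for the whole second after the job is handed in: The blue case stands level in its bay, 5 to 30 mm in front of its latched place, at rest, and a finger of the robot holds it back (at least 0.15 N) while the program ends; the other cases are still latched and the bystanders have not moved (all of step 2 and linear speed of blue_case below 0.01 m/s and angle between blue_case's own z axis and vertical below 0.12 rad and z of blue_case_center in the frame of dock between 0.012 and 0.02 m and angle between the x axis of blue_case and the x axis of dock, either way round below 0.15 rad and distance of each of yellow_case_center, green_case_center from where it was at the start of the episode below 0.005 m and distance of each of mill, ramekin, chopstick_rest, clip from where it was at the start of the episode below 0.01 m); the arm keeps its last pose, push and grip.
It fails at once if the blue case slid away (more than 42 mm out) (x of blue_case_center in the frame of dock below -0.045 m).
It fails at once if the blue case was lifted or tipped (10 mm up, or tilted over 0.3 rad) (z of blue_case_center in the frame of dock above 0.026 m or angle between blue_case's own z axis and vertical above 0.3 rad).
It fails at once if the blue case was squeezed (over 25 N from the fingers) (contact force between the fingers and blue_case above 25 N).
It fails at once if the yellow or the green case was moved or unlatched (over 5 mm) (distance of any of yellow_case_center, green_case_center from where it was at the start of the episode above 0.005 m).
It fails at once if a bystander was disturbed (moved over 10 mm) (distance of any of mill, ramekin, chopstick_rest, clip from where it was at the start of the episode above 0.01 m).
It also fails if it takes over 29 s, if anything falls off the work surface, if the arm or the gripper's body presses on something with over 40 N, if the wrist force passes 120 N, or if a joint passes its speed limit or range.

### The arm

A 7-joint arm with a two-finger parallel gripper is mounted at the origin on the work surface. World frame = base frame: x ahead of the robot, y to its left, z up, the work surface at z = 0. Lengths are in m, angles in rad, forces in N, time in s.
With the tool pointing down it reaches from about 0.35 to 0.9 m from the base axis. Payload 7.2 kg.
Tool frame: the origin (TCP) lies midway between the tips of the shut fingers; the grasp point (between the pads) lies 19 mm behind it (pinch_z is the z of the grasp point in the tool frame, in m); z points along the fingers, y is the direction in which the jaws open and shut (so a half turn about z gives the same grasp; the last joint's range is limited). The gripper opens to 85 mm and grips with 20 to 120 N. Pads are 22 mm wide; open, the fingers measure 114 mm over their backs; the gripper's body (76 mm by 85 mm) begins 54 mm behind the grasp point. The pads swing forward as they close: fully open they stand 13 mm farther back than shut.
Start: joints at [1.143, 0.411, -0.013, 1.596, 0.006, 1.134, -0.082], TCP at [0.22, -0.585, 0.231] pointing down, gripper open.
Joint ranges: [-2.95, 2.95], [-0.29, 1.99], [-1.47, 1.44], [0.14, 2.54], [-1.03, 4.17], [0.13, 1.85], [-2.86, 2.86]. Speed limits (rad/s): [2.39, 2.39, 3.01, 3.01, 3.14, 3.14, 3.14].

### API

Orientations are given as a rotation vector (axis times angle).
In Python, from station import * gives the robot as it stands.
- The arm moves only by the tool servo_tool, never from a script. Its argument "targets" is a list of rows, each an object of numbers: "dx", "dy", "dz": the shift along the world's x, y, z in mm; "yaw": the turn about the world's z in degrees; "fingers": the finger opening in mm, from 0 to 85.4. A call has 1 to 12 rows; each row is the pose to reach, as a shift and turn from the pose measured when the call began; what a row does not reach only later rows make up. A row lasts 1/8 s, in which the tool goes at most 62.5 mm and 10.7 degrees, less where a joint would pass 70% of its speed; a pose out of reach is approached as far as the arm can. A call with a gripper value outside its range is refused whole. The fingers move at their own pace and stop on an object; the grip force is fixed at half the most. Time passes only in rows, so rows that repeat a pose let the fingers close. It gives the time, the measured TCP pose, the force and the opening at its end, in the units of the state.
- get_state(): the state, without advancing time (a new reading comes with each control period).
- capture(name): name is "scene" or "side" or "wrist"; returns the picture (384x512x3 uint8, blue, green, red); there is no depth.
- get_calibration(name): a dict with "fx", "fy", "cx", "cy" (pixels), "world_from_camera" (4x4, takes a point from camera to world coordinates). Camera axes: x right, y down, z forward; pixel columns grow to the right and rows downward; lengths in m; the calibration is good to about 2 mm. A picture is of the moment at which its call begins: read the wrist's pose just before it. get_calibration takes no time and is no camera call; for the wrist camera it gives the pose at the moment of the call.
- close_job(): hands the job in, once; it reports no verdict.
The state is a dict: "time": time; "q": joint angles; "joint_vel": joint speeds; "effort": joint torques, N m; "tcp_pos": TCP position; "orientation": TCP orientation; "contact_force": force on the tool from outside, world axes, zero at the start; "wrist_torque": the same for the moment, N m; "width": finger opening in m.
Only numpy, scipy, OpenCV 4.12 (cv2) and the standard library are available. Lean on these libraries where they do the work, as an engineer would, in place of code of your own. Each camera call takes 0.05 s, during which the arm holds its last target. There are 200 camera calls.

## Working session

There is one attempt and no reset: what is moved stays moved. The work goes in short steps, Python scripts to look and compute and a tool call to move; the robot and the scene stay as the last step left them, time stands still between calls to the robot, and variables do not carry over. Pictures are saved under pics/ and viewed, on a budget of 10 in all, crops included, one or two more only if the job needs it, and the job is handed in when it is done.

Besides the shell and the picture viewer there is one more tool, called after "Emit:" in YAML: its name, and indented under it one key for each argument. servo_tool: Moves the arm, as the interface text tells. Its arguments: {"type":"object","properties":{"targets":{"type":"array","items":{"type":"object","properties":{"dx":{"type":"number"},"dy":{"type":"number"},"dz":{"type":"number"},"yaw":{"type":"number"},"fingers":{"type":"number"}}}}},"required":["targets"]}

```bash
ls; mkdir -p pics; python3 - <<'E'
from station import *
import cv2,numpy as np
s=get_state();print({k:np.round(v,3).tolist() for k,v in s.items()})
for n in("scene","side"):
    cv2.imwrite(f"pics/{n}0.png",capture(n));c=get_calibration(n);print(n,c['fx'],c['fy'],c['cx'],c['cy'],np.round(c['world_from_camera'],3).tolist())
E
```

```text
pics
{'time': 0.0, 'q': [1.143, 0.412, -0.013, 1.597, 0.006, 1.134, -0.082], 'joint_vel': [0.001, -0.001, -0.0, 0.001, -0.002, -0.001, -0.001], 'effort': [-0.002, -60.062, 0.682, -29.941, 0.014, 0.01, -0.0], 'tcp_pos': [0.22, -0.584, 0.23], 'orientation': [-3.089, -0.562, 0.001], 'contact_force': [-0.208, 0.116, 0.249], 'wrist_torque': [-0.027, 0.027, -0.034], 'width': 0.085}
scene 409.68115262745255 409.68115262745255 252.6578465171592 198.29568664942846 [[0.826, 0.439, -0.354, 0.838], [0.563, -0.661, 0.496, -0.372], [-0.016, -0.609, -0.793, 0.697], [0.0, 0.0, 0.0, 1.0]]
side 383.4998922954252 383.4998922954252 255.34595438012641 196.5319693767176 [[-0.948, -0.208, 0.241, 0.382], [-0.319, 0.635, -0.704, 0.583], [-0.007, -0.744, -0.668, 0.624], [0.0, 0.0, 0.0, 1.0]]
```

View pics/scene0.png

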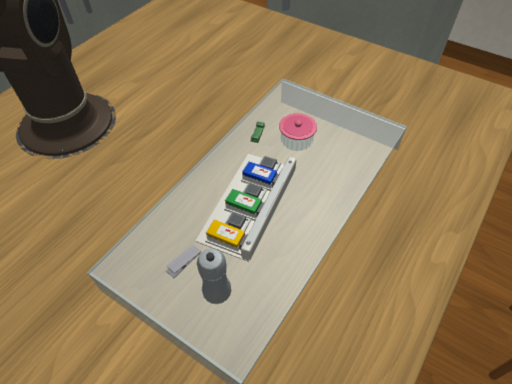

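View pics/side0.png

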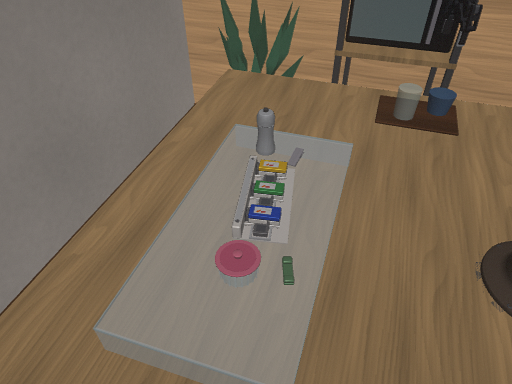

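The blue lid is in the left bay, at about (260,173) in the scene view and (265,213) in the side view. Its key is at (268,161) and (261,230). The ramekin is left of it at (298,128), with the chopstick rest at (258,131). Next I'll measure these.

```bash
cat > h.py <<'E'
from station import *
import cv2,numpy as np
def ray(n,uv):
    c=get_calibration(n);T=np.array(c['world_from_camera'])
    return T[:3,3],T[:3,:3]@np.array([(uv[0]-c['cx'])/c['fx'],(uv[1]-c['cy'])/c['fy'],1])
def plane(n,uv,z):
    o,d=ray(n,uv);return o+d*(z-o[2])/d[2]
def tri(a,b):
    A=[];B=[]
    for n,uv in(("scene",a),("side",b)):
        o,d=ray(n,uv);d/=np.linalg.norm(d);M=np.eye(3)-np.outer(d,d);A.append(M);B.append(M@o)
    return np.linalg.lstsq(np.vstack(A),np.hstack(B),rcond=None)[0]
H={'yellow':((18,150,120),(30,255,255)),'green':((50,130,40),(75,255,255)),'blue':((108,150,60),(125,255,255)),'pink':((165,100,100),(179,255,255))}
def blobs(im,k):
    m=cv2.inRange(cv2.cvtColor(im,cv2.COLOR_BGR2HSV),*H[k])
    m=cv2.morphologyEx(m,cv2.MORPH_CLOSE,np.ones((7,7)))
    cs,_=cv2.findContours(m,0,2)
    return sorted([(cv2.contourArea(c),cv2.minAreaRect(c)) for c in cs if cv2.contourArea(c)>30],key=lambda t:-t[0])
E
python3 - <<'E'
from h import *
I={n:cv2.imread(f"pics/{n}0.png") for n in("scene","side")}
for k in H:
    for n in I:
        for a,r in blobs(I[n],k):
            if 100<r[0][0]<350 and 90<r[0][1]<300:
                print(k,n,a,np.round(r[0],1),np.round(r[1],1),'%.0f'%r[2],np.round(plane(n,r[0],0.097),4))
k=[cv2.resize(I["scene"][140:270,190:320],(600,600),interpolation=2),]
cv2.imwrite("pics/z.png",k[0])
s=get_state();R=cv2.Rodrigues(np.array(s['orientation']))[0];print(R.round(3))
E
```

```text
yellow scene 488.5 [225.4 231.8] [34.7 16.2] 22 [ 0.5723 -0.0837  0.097 ]
yellow side 258.5 [272.5 165.7] [27.1 10.8] 6 [ 0.5694 -0.0836  0.097 ]
green scene 441.0 [243.2 200.5] [32.5 15.9] 21 [ 0.5588 -0.0106  0.097 ]
green side 128.5 [268.4 187.4] [28.  11.8] 6 [ 0.556  -0.0086  0.097 ]
blue scene 387.5 [259.2 171.9] [31.2 14.6] 19 [0.5446 0.0636 0.097 ]
blue side 375.0 [264.  212.2] [31.4 13.7] 6 [0.5422 0.066  0.097 ]
pink scene 697.0 [298. 126.] [24. 36.] 90 [0.5415 0.2171 0.097 ]
pink side 1256.0 [237.5 258. ] [36. 45.] 90 [0.5514 0.1896 0.097 ]
[[ 0.936  0.352 -0.001]
 [ 0.352 -0.936  0.001]
 [-0.    -0.001 -1.   ]]
```

View pics/z.png

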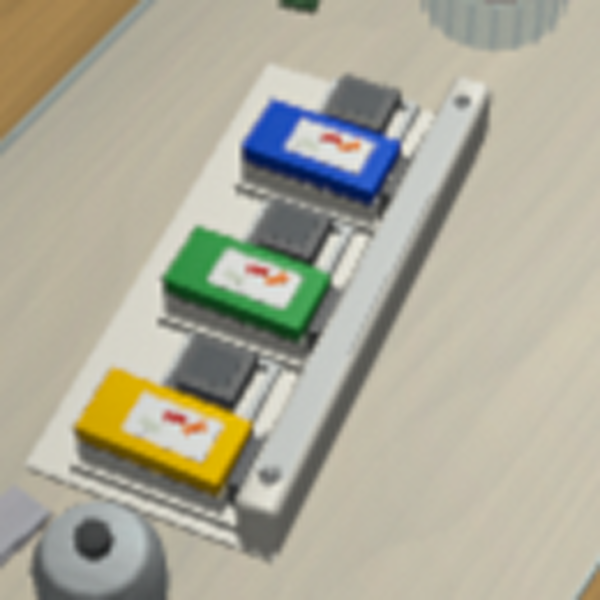

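Blue case centre is at about (0.5435, 0.065) and the dock yaw is about 10.5°. I'll move to a hover with the jaw axis turned diagonally, about 30° from dock x, so one finger is over the key and the other in front of the case.

Emit:
servo_tool:
  targets:
    - {"dx": 24, "dy": 55, "dz": 5, "yaw": 9, "fingers": 57}
    - {"dx": 48, "dy": 110, "dz": 5, "yaw": 18, "fingers": 57}
    - {"dx": 72, "dy": 165, "dz": 5, "yaw": 27, "fingers": 57}
    - {"dx": 97, "dy": 220, "dz": 5, "yaw": 36, "fingers": 57}
    - {"dx": 121, "dy": 275, "dz": 5, "yaw": 46, "fingers": 57}
    - {"dx": 145, "dy": 330, "dz": 5, "yaw": 55, "fingers": 57}
    - {"dx": 169, "dy": 385, "dz": 5, "yaw": 64, "fingers": 57}
    - {"dx": 193, "dy": 440, "dz": 5, "yaw": 73, "fingers": 57}
    - {"dx": 217, "dy": 495, "dz": 5, "yaw": 82, "fingers": 57}
    - {"dx": 242, "dy": 550, "dz": 5, "yaw": 91, "fingers": 57}
    - {"dx": 266, "dy": 605, "dz": 5, "yaw": 100, "fingers": 57}
    - {"dx": 290, "dy": 660, "dz": 5, "yaw": 110, "fingers": 57}

```text
time: 1.6
tcp_pos: [0.5103, 0.077, 0.2355]
orientation: [-1.305, -2.857, 0.003]
contact_force: [0.6, 0.2, 0.5]
width: 0.0568
```

```bash
python3 - <<'E'
from h import *
s=get_state();R=cv2.Rodrigues(np.array(s['orientation']))[0]
print(s['time'],s['tcp_pos'],s['width'],np.degrees(np.arctan2(R[1,1],R[0,1])),s['contact_force'],np.round(s['q'],2))
c=get_calibration("wrist");im=capture("wrist");cv2.imwrite("pics/w1.png",im)
np.save("w1.npy",np.array(c['world_from_camera']));print(c['fx'],np.round(c['world_from_camera'],3).tolist())
for k in('yellow','green','blue'):
    for a,r in blobs(im,k):print(k,a,np.round(r[0],1),np.round(r[1],1),'%.0f'%r[2],np.round(plane("wrist",r[0],.098),4))
E
```

```text
1.6 [0.51031546 0.0769508  0.23545813] 0.05684774113078579 40.89406858442324 [0.56313758 0.18540243 0.51492542] [ 0.35  0.31 -0.73  1.81  0.23  1.11  0.26]
318.93838855119935 [[0.756, 0.622, 0.203, 0.459], [0.654, -0.718, -0.237, 0.138], [-0.002, 0.312, -0.95, 0.379], [0.0, 0.0, 0.0, 1.0]]
yellow 437.0 [206.  328.7] [44.7 25. ] 27 [ 0.5832 -0.0718  0.098 ]
green 103.5 [213.1 267.2] [17.2 15.7] 21 [ 0.5411 -0.0085  0.098 ]
green 49.5 [243.4 264. ] [34.   6.9] 28 [0.5614 0.0143 0.098 ]
green 36.5 [248.5 290.6] [10.6 17.2] 73 [ 0.5857 -0.0055  0.098 ]
blue 1958.0 [272.8 211.2] [65.7 32.2] 31 [0.545  0.0754 0.098 ]
```

View pics/w1.png

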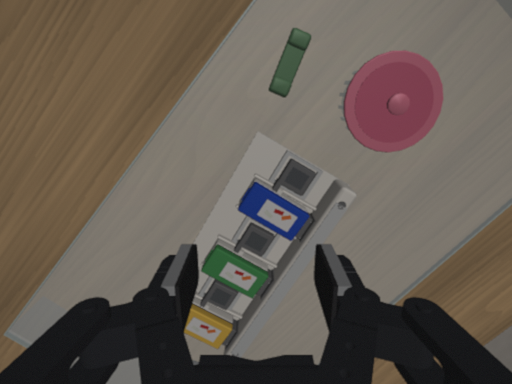

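The wrist view shows the blue lid at (275,212), its key at (298,178), the chopstick rest at (290,62) and the ramekin at (393,102). It puts the case about 10 mm further in y than the fixed cameras do, so I'll retake it at rest and triangulate by hand-picked features.

```bash
python3 - <<'E'
from h import *
s=get_state();print(s['time'],s['tcp_pos'],np.abs(s['joint_vel']).max())
im=capture("wrist");cv2.imwrite("pics/w2.png",im)
c=get_calibration("wrist");print(np.abs(np.array(c['world_from_camera'])-np.load("w1.npy")).max())
for k in('blue','yellow','pink'):
    for a,r in blobs(im,k):print(k,a,np.round(r[0],1),np.round(r[1],1),'%.0f'%r[2],np.round(plane("wrist",r[0],.098 if k!='pink' else .126),4))
for n in("scene","side"):
    im=capture(n);cv2.imwrite(f"pics/{n}2.png",im)
    for a,r in blobs(im,'blue')[:1]:print(n,np.round(r[0],1),plane(n,r[0],.098))
    for a,r in blobs(im,'pink')[:1]:print(n,np.round(r[0],1),plane(n,r[0],.126))
a=cv2.resize(cv2.imread("pics/scene2.png")[80:240,180:340],(400,400),interpolation=2)
b=cv2.resize(cv2.imread("pics/side2.png")[130:290,180:340],(400,400),interpolation=2)
cv2.imwrite("pics/ab.png",np.hstack([a,b]))
E
```

```text
1.65 [0.51208872 0.08573108 0.23599674] 0.08196366301831157
0.00637517671504037
blue 1922.5 [263.7 217. ] [65.3 32.1] 32 [0.5407 0.062  0.098 ]
yellow 343.5 [200.1 334.3] [37.1 24.6] 27 [ 0.58   -0.0853  0.098 ]
pink 7185.5 [382.5 110.5] [97. 95.] 90 [0.5424 0.1963 0.126 ]
scene [259.2 172. ] [0.54522704 0.06267142 0.098     ]
scene [298. 126.] [0.55586779 0.18857826 0.126     ]
side [264.  212.2] [0.5418544  0.06703246 0.098     ]
side [237.5 258. ] [0.54213217 0.21126764 0.126     ]
```

View pics/ab.png

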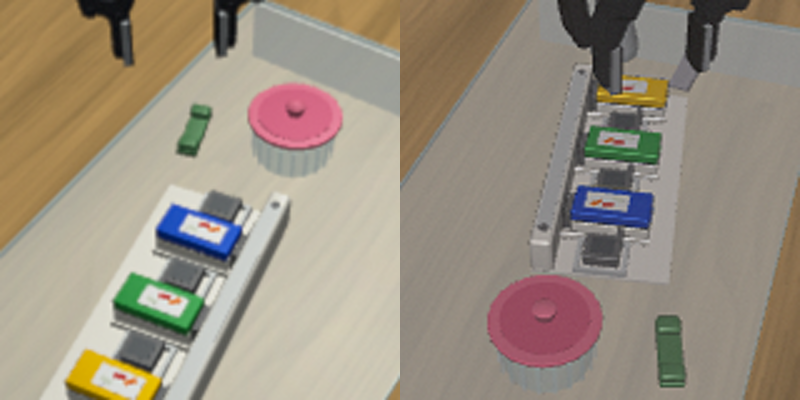

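The arm was still settling in the first wrist picture. The fixed cameras agree, so I'll settle at the target xy and measure again.

Emit:
servo_tool:
  targets:
    - {"dx": -1, "dy": -3, "dz": 0, "yaw": 0, "fingers": 57}
    - {"dx": -1, "dy": -3, "dz": 0, "yaw": 0, "fingers": 57}
    - {"dx": -1, "dy": -3, "dz": 0, "yaw": 0, "fingers": 57}
    - {"dx": -1, "dy": -3, "dz": 0, "yaw": 0, "fingers": 57}

```text
time: 2.3
tcp_pos: [0.5086, 0.0732, 0.2351]
orientation: [-1.31, -2.854, 0.002]
contact_force: [0.0, 0.2, -0.5]
width: 0.0566
```

```bash
python3 - <<'E'
from h import *
s=get_state();R=cv2.Rodrigues(np.array(s['orientation']))[0]
print(s['time'],s['tcp_pos'],np.abs(s['joint_vel']).max(),s['width'],np.degrees(np.arctan2(R[1,1],R[0,1])),s['contact_force'])
im=capture("wrist");cv2.imwrite("pics/w3.png",im)
for a,r in blobs(im,'blue')[:1]:print(a,np.round(r,1) if 0 else r,np.round(plane("wrist",r[0],.098),4), [np.round(plane("wrist",p,.099),4)[:2].tolist() for p in cv2.boxPoints(r)])
cv2.imwrite("pics/w3c.png",cv2.resize(im[130:330,150:410],(780,600),interpolation=2))
E
```

```text
2.3 [0.50860305 0.07315919 0.235089  ] 0.004152738863292222 0.05663953201675736 40.69379602625366 [ 0.02349146  0.23777472 -0.53290274]
1973.5 ((276.9706115722656, 209.88233947753906), (66.36994934082031, 32.413230895996094), 30.963756561279297) [0.5425 0.0655 0.098 ] [[0.5141, 0.0457], [0.5083, 0.0762], [0.5706, 0.0859], [0.5784, 0.0545]]
```

View pics/w3c.png

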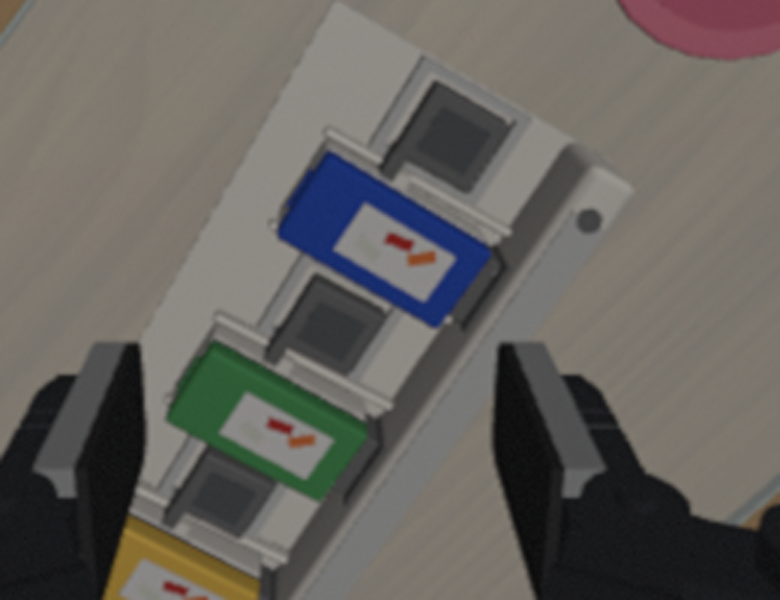

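Settled, the wrist view gives (0.5425, 0.0655), which agrees. The key shows at wrist pixel (298,175) and the finger tips are thin, about 8 mm. I'll open to 62 mm and come down to just above the case top.

Emit:
servo_tool:
  targets:
    - {"dx": 4, "dy": 10, "dz": -30, "yaw": 0, "fingers": 62}
    - {"dx": 4, "dy": 10, "dz": -60, "yaw": 0, "fingers": 62}
    - {"dx": 4, "dy": 10, "dz": -90, "yaw": 0, "fingers": 62}
    - {"dx": 4, "dy": 10, "dz": -115, "yaw": 0, "fingers": 62}
    - {"dx": 4, "dy": 10, "dz": -128, "yaw": 0, "fingers": 62}
    - {"dx": 4, "dy": 10, "dz": -128, "yaw": 0, "fingers": 62}
    - {"dx": 4, "dy": 10, "dz": -128, "yaw": 0, "fingers": 62}
    - {"dx": 4, "dy": 10, "dz": -128, "yaw": 0, "fingers": 62}

```text
time: 3.35
tcp_pos: [0.5132, 0.0834, 0.108]
orientation: [-1.31, -2.855, 0.001]
contact_force: [-1.3, -0.0, -0.0]
width: 0.0622
```

```bash
python3 - <<'E'
from h import *
T=cv2.imread("pics/w3.png")
s=get_state();R=cv2.Rodrigues(np.array(s['orientation']))[0]
print(s['time'],s['tcp_pos'],np.abs(s['joint_vel']).max(),s['width'],np.degrees(np.arctan2(R[1,1],R[0,1])),s['contact_force'])
I=[]
for n,(x,y) in(("scene",(200,90)),("side",(200,160)),):
    im=capture(n);cv2.imwrite(f"pics/{n}4.png",im);I.append(cv2.resize(im[y:y+110,x:x+110],(400,400),interpolation=2))
cv2.imwrite("pics/ab4.png",np.hstack(I))
# project predicted points
def proj(n,p):
    c=get_calibration(n);T=np.linalg.inv(np.array(c['world_from_camera']));q=T[:3,:3]@p+T[:3,3];return np.round([c['fx']*q[0]/q[2]+c['cx'],c['fy']*q[1]/q[2]+c['cy']],1)
a=np.radians(10.2);X=np.array([np.cos(a),np.sin(a)]);Y=np.array([-X[1],X[0]])
C=np.array([.543,.0655])
for nm,dx,dy,z in(("key",2,38,.088),("front",-31,0,.099),("rear",31,0,.099),("stopcorner",-48.5,-2.5,.112)):
    p=np.r_[C+dx/1e3*X+dy/1e3*Y,z];print(nm,p,[(proj(n,p)-np.array(o))*400/110 for n,o in(("scene",(200,90)),("side",(200,160)))])
E
```

```text
3.35 [0.51322901 0.08344329 0.10802469] 0.003260545552344365 0.062200747565860616 40.70860870206847 [-1.2570837  -0.00595299 -0.03308264]
key [0.53823917 0.1032536  0.088     ] [array([245.45454545, 258.90909091]), array([218.18181818, 250.90909091])]
front [0.51248994 0.06001037 0.099     ] [array([161.81818182, 274.90909091]), array([288.72727273, 192.        ])]
rear [0.57351006 0.07098963 0.099     ] [array([268.36363636, 309.45454545]), array([174.90909091, 180.72727273])]
stopcorner [0.49570922 0.0544509  0.112     ] [array([129.45454545, 252.        ]), array([322.54545455, 174.18181818])]
```

View pics/ab4.png

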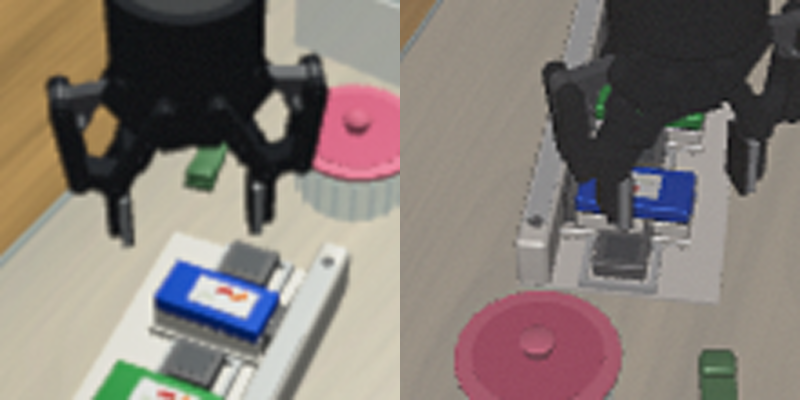

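The predicted key and case points match the pictures within a pixel. Now I'll triangulate the finger tips: key finger at scene crop (258,230) and side crop (220,226), stop finger at (123,243) and (345,190).

```bash
python3 - <<'E'
from h import *
a=np.radians(10.2);X=np.array([np.cos(a),np.sin(a)]);Y=np.array([-X[1],X[0]]);C=np.array([.543,.0655])
k=.275
for nm,s,d in(("key",(258,230),(220,226)),("stop",(123,243),(345,190))):
    p=tri((200+k*s[0],90+k*s[1]),(200+k*d[0],160+k*d[1]));v=(p[:2]-C)*1e3;print(nm,p.round(4),"dock",v@X-3,v@Y+60)
E
```

```text
key [0.5395 0.1071 0.1092] dock 0.9667350436732449 101.56060576335551
stop [0.4842 0.0601 0.1083] dock -61.78737553886137 65.10187874554455
```

Tips are as planned: key finger at dock (1,101), stop finger with its near corner at about x = -52. I'll descend and feel for the key.

Emit:
servo_tool:
  targets:
    - {"dx": -1, "dy": 0, "dz": -7, "yaw": 0, "fingers": 62}
    - {"dx": -1, "dy": 0, "dz": -14, "yaw": 0, "fingers": 62}
    - {"dx": -1, "dy": 0, "dz": -17, "yaw": 0, "fingers": 62}
    - {"dx": -1, "dy": 0, "dz": -19, "yaw": 0, "fingers": 62}
    - {"dx": -1, "dy": 0, "dz": -19, "yaw": 0, "fingers": 62}
    - {"dx": -1, "dy": 0, "dz": -19, "yaw": 0, "fingers": 62}

```text
time: 4.2
tcp_pos: [0.5121, 0.0834, 0.0888]
orientation: [-1.31, -2.855, 0.001]
contact_force: [0.1, 0.3, 0.2]
width: 0.062
```

Emit:
servo_tool:
  targets:
    - {"dx": 0, "dy": 0, "dz": -2, "yaw": 0, "fingers": 62}
    - {"dx": 0, "dy": 0, "dz": -4, "yaw": 0, "fingers": 62}
    - {"dx": 0, "dy": 0, "dz": -4, "yaw": 0, "fingers": 62}

```text
time: 4.58
tcp_pos: [0.512, 0.0834, 0.0847]
orientation: [-1.31, -2.855, 0.002]
contact_force: [-0.6, 0.0, -0.8]
width: 0.0621
```

Emit:
servo_tool:
  targets:
    - {"dx": 0, "dy": 0, "dz": -2, "yaw": 0, "fingers": 62}
    - {"dx": 0, "dy": 0, "dz": -3, "yaw": 0, "fingers": 62}
    - {"dx": 0, "dy": 0, "dz": -3, "yaw": 0, "fingers": 62}

```text
time: 4.95
tcp_pos: [0.5121, 0.0834, 0.0817]
orientation: [-1.31, -2.855, 0.001]
contact_force: [0.0, -0.8, 1.3]
width: 0.062
```

Emit:
servo_tool:
  targets:
    - {"dx": 0, "dy": 0, "dz": -2, "yaw": 0, "fingers": 62}
    - {"dx": 0, "dy": 0, "dz": -3, "yaw": 0, "fingers": 62}
    - {"dx": 0, "dy": 0, "dz": -3, "yaw": 0, "fingers": 62}

```text
time: 5.32
tcp_pos: [0.5122, 0.0834, 0.0787]
orientation: [-1.31, -2.855, 0.001]
contact_force: [-0.0, -0.5, 2.1]
width: 0.0622
```

Contact began at a TCP z of about 0.082. Continuing the press.

Emit:
servo_tool:
  targets:
    - {"dx": 0, "dy": 0, "dz": -2, "yaw": 0, "fingers": 62}
    - {"dx": 0, "dy": 0, "dz": -3, "yaw": 0, "fingers": 62}
    - {"dx": 0, "dy": 0, "dz": -3, "yaw": 0, "fingers": 62}

```text
time: 5.7
tcp_pos: [0.512, 0.0834, 0.0756]
orientation: [-1.31, -2.855, 0.002]
contact_force: [-1.1, 0.2, 2.5]
width: 0.0617
```

```bash
python3 - <<'E'
from h import *
s=get_state();print(s['tcp_pos'],s['contact_force'],s['wrist_torque'])
I=[]
for n,(x,y) in(("scene",(200,90)),("side",(200,160)),):
    im=capture(n);I.append(cv2.resize(im[y:y+110,x:x+110],(400,400),interpolation=2))
    for a,r in blobs(im,'blue')[:1]:print(n,a,r[0],r[1],plane(n,r[0],.097))
cv2.imwrite("pics/ab5.png",np.hstack(I))
E
```

```text
[0.51204674 0.08337233 0.07560694] [-1.08025653  0.16020437  2.48461432] [-0.00208075  0.10267574 -0.06879894]
scene 234.5 (250.65304565429688, 169.61032104492188) (31.43818473815918, 14.25754451751709) [0.52741174 0.0594091  0.097     ]
side 173.0 (277.4262390136719, 213.31150817871094) (23.90143394470215, 13.580361366271973) [0.5161677  0.06066458 0.097     ]
```

View pics/ab5.png

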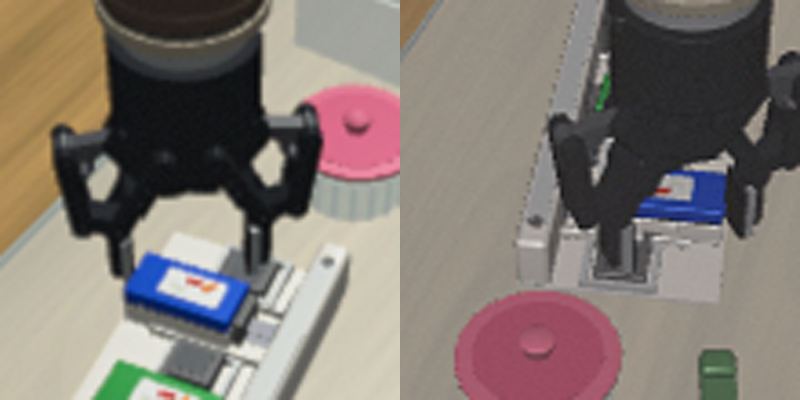

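The case has popped out about 17 to 18 mm and rests against the stop finger, with the tool feeling -1.1 N in x. I'll hold, recheck and hand in.

Emit:
servo_tool:
  targets:
    - {"dx": 0, "dy": 0, "dz": 0, "yaw": 0, "fingers": 62}
    - {"dx": 0, "dy": 0, "dz": 0, "yaw": 0, "fingers": 62}
    - {"dx": 0, "dy": 0, "dz": 0, "yaw": 0, "fingers": 62}
    - {"dx": 0, "dy": 0, "dz": 0, "yaw": 0, "fingers": 62}
    - {"dx": 0, "dy": 0, "dz": 0, "yaw": 0, "fingers": 62}
    - {"dx": 0, "dy": 0, "dz": 0, "yaw": 0, "fingers": 62}

```text
time: 6.55
tcp_pos: [0.5121, 0.0834, 0.0756]
orientation: [-1.31, -2.855, 0.001]
contact_force: [0.5, 0.1, 3.4]
width: 0.0619
```

```bash
python3 - <<'E'
from h import *
I0={n:cv2.imread(f"pics/{n}0.png") for n in("scene","side")}
for k in range(2):
    for n in I0:
        im=capture(n);r=blobs(im,'blue')[0][1];print(n,np.round(r[0],1),r[2],plane(n,r[0],.097).round(4),'yellow',[np.round(b[1][0],1).tolist() for b in blobs(im,'yellow')[:1]])
s=get_state();print(s['time'],s['tcp_pos'],s['contact_force'])
close_job()
E
```

```text
scene [250.7 169.6] 18.434946060180664 [0.5273 0.0595 0.097 ] yellow [[225.4, 231.8]]
side [277.4 213.3] 5.19442892074585 [0.5162 0.0607 0.097 ] yellow []
scene [250.7 169.6] 17.354022979736328 [0.5274 0.0594 0.097 ] yellow [[225.4, 231.8]]
side [277.4 213.3] 5.19442892074585 [0.5162 0.0607 0.097 ] yellow []
6.75 [0.51209578 0.08340267 0.07565404] [-0.34416094  0.32305345  2.22970379]
the job is handed in; nothing more can be done
```

The blue case has popped out and is standing at rest against the finger in front of it, ready for you to take. One fingertip pressed the key of the left bay all the way down while the other waited ahead of the case. I handed the job in at about 6.8 s, with both fingers still in that pose.

- **Distance out:** the scene camera puts the case about 17–18 mm out of its place, and it did not move between the last pictures. The side camera read more, but the gripper hid part of the lid there, so I relied on the scene view.
- **Hold-back force:** this is the least certain check. The sideways force was too noisy to confirm on its own: -1.1 N when the case popped, then +0.5 and -0.3 N. I judge that the finger is holding the case because the case stopped where the finger was waiting, short of the spring's full 34 mm.
- **Other items:** the yellow case reads the same position as at the start. The ramekin looked undisturbed in the last picture I viewed. I did not measure the green case, mill, clip or chopstick rest at the end, but the gripper never came near them.

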